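# Turn a pellet carrier over against the sloping stop

### The arm

A 6-joint arm with a two-finger parallel gripper is mounted at the origin on the work surface. World frame = base frame: x ahead of the robot, y to its left, z up, the work surface at z = 0. Lengths are in m, angles in rad, forces in N, time in s.
With the tool pointing down it reaches from about 0.4 to 0.825 m from the base axis. Payload 7 kg.
Tool frame: the origin (TCP) lies on the centre line of the jaws, within the pads' length; the fingertips stand arm.tip_reach ahead of it and the grasp point (between the pads) lies 5 mm behind it (arm.tip_reach is the distance from the TCP to the fingertips, in m); z points along the fingers, y is the line along which they close (so a half turn about z gives the same grasp; the last joint's range is limited). The gripper opens to 88 mm and grips with 3 to 60 N. Pads are 19 mm wide; open, the fingers measure 130 mm over their backs; the gripper's body (78 mm by 193 mm) begins 47 mm behind the grasp point.
Start: joints at [-0.949, 0.359, 0.012, 0, -1.224, -0.288], TCP at [0.221, -0.638, 0.241] pointing down, gripper open.
Joint ranges: [-3.07, 3.07], [-1.43, 2.12], [-1.02, 1.25], [-3.03, 1.67], [-3.05, -0], [-3.03, 3.03]. Speed limits (rad/s): [2.39, 2.39, 3.01, 3.14, 3.14, 3.14].

### API

Orientations are given as [roll, pitch, yaw] about the fixed x, y, z axes, in that order (R = Rz(yaw) Ry(pitch) Rx(roll)).
In Python, from station import status, optics, order, arm gives the robot as it stands. The module is installed in compiled form; this text tells all that it offers.
- The arm moves only by the shell command python3 -m jog 'ROWS' [FORCE]. ROWS is JSON, a list of rows, each a list of 3 entries, a list of its own where there are three numbers: the gripper command: -1 is shut, 1 is fully open, values between are in proportion, then the shift along the tool's x, y, z in mm, then the turn about the tool's z in rad. A call has 1 to 20 rows; each row is the pose to reach, as a shift and turn from the pose commanded when the call began, along the tool's axes at that moment; what a row does not reach only later rows make up. A row lasts 1/8 s, in which the tool goes at most 62.5 mm and 10.7 degrees, less where a joint would pass 70% of its speed; a pose out of reach is approached as far as the arm can. A call with a gripper value outside its range is refused whole. The fingers move at their own pace and stop on an object; FORCE is the grip in N (left out, the last holds). Time passes only in rows, so rows that repeat a pose let the fingers close. It gives the time, the measured TCP pose, the force, the opening and the grip force at its end, in the units of the state.
- status.get_state(): the state, without advancing time (a new reading comes with each control period).
- optics.grab_frame(name): name is "scene" or "top" or "wrist"; returns a dict with "color" (400x640x3 uint8, red, green, blue), "mtx" (3x3 intrinsics, pixels), "cam_to_world" (4x4, takes a point from camera to world coordinates). Camera axes: x right, y down, z forward; pixel columns grow to the right and rows downward; lengths in m; the calibration is good to about 2 mm. A picture is of the moment at which its call begins. There is no depth.
- order.job_done(): hands the job in; it is judged then, once.
The state is a dict: "t": time; "q": joint angles; "qd": joint speeds; "joint_efforts": joint torques, N m; "eef_pos": TCP position; "ee_rot": TCP orientation; "force": force on the tool from outside, world axes, zero at the start; "moment": the same for the moment, N m; "width": finger opening in m; "gripper_force": force on a finger pad.
Only numpy, scipy, OpenCV 4.12 (cv2) and the standard library are available. Lean on these libraries where they do the work, as an engineer would, in place of code of your own. Each camera call takes 0.05 s, during which the arm holds its last target. There are 200 camera calls.

### The job

The flat metal pellet carrier lies with its pockets down on the dark steel bed of the turning stand. Using only the outside of the fingers, push it along the bed against the polished sloping stop until it tips up and stands leaning on the stop, then push it back over from behind the stop so that it falls over and lies flat on the bed with its three pockets facing up. Do not grip it or lift it off the bed, and leave the other things on the bed and the table where they stand.

Things in the scene. Friction and masses are not known exactly. Their poses are not given: they have to be found in the camera images.
- carrier: plain aluminium pellet carrier, 60 x 90 x 7 mm (its x, y, z), 0.07 to 0.14 kg. One large face is plain, the other has three round 20 mm pockets in a row along y. Origin: centre of the pocketed face; z points from there to the plain face: up at the start (pockets hidden below), down at the end. At the start its +x edge is nearest the stop and parallel to it within 12 degrees
- stand: fixed turning stand, 200 x 230 mm dark steel base 8 mm thick (its x, y, z up); origin: centre of the underside, on the table. Its +x points away from the robot, turned up to 30 degrees either way. From x = -100 to +41 mm the bed is raised 3 mm (top 11 mm above the table, friction about 0.6); a gutter from +41 to +50 mm parts it from the stop. The carrier lies on the bed
- stop_foot (a point): middle of the foot of the stop's face, at the gutter floor (stand x = +50 mm, y = 0, 8 mm above the table). The stop: steel plate 4 mm thick, 130 mm wide along y; its polished face (friction about 0.15) looks to the stand's -x and leans back to +x, 55 degrees from the bed: the carrier rides up it when pushed along +x, its foot drops into the gutter
- stop_top (a point): middle of the top edge of the stop's face (stand x = +72 mm, y = 0, 40 mm above the table); the plate's rear is at x = +76 mm there. The leaning carrier's upper edge stands about 12 mm higher than this and can be pushed from behind; the gutter keeps its foot from sliding. Behind the stop two brackets reach x = +89 mm, 24 mm above the table
- edge_xp (a point): middle of the carrier's +x edge face (a 90 x 7 mm side), at half thickness
- edge_xm (a point): middle of the carrier's -x edge face (a 90 x 7 mm side), at half thickness
- edge_yp (a point): middle of the carrier's +y edge face (a 60 x 7 mm side), at half thickness
- edge_ym (a point): middle of the carrier's -y edge face (a 60 x 7 mm side), at half thickness
- vial: bystander: capped clear glass vial, 22 mm diameter, 42 mm tall, standing on the bed near its +y side (98 mm from the middle line); origin: centre of its underside, z up
- weight: bystander: small brass weight, 24 mm diameter, 36 mm tall, standing on the bed near its -y side (98 mm from the middle line); origin: centre of its underside, z up
- green_bottle: bystander: green glass bottle, 66 mm diameter, 140 mm tall, on the table beside the stand; origin: centre of its underside, z up
- brown_bottle: bystander: brown glass bottle, 52 mm diameter, 110 mm tall, on the table beside the stand; origin: centre of its underside, z up
- jar: bystander: glass jar with a lid, 60 mm diameter, 75 mm tall, on the table beside the stand; origin: centre of its underside, z up
- steel_post: bystander: bare steel post, 36 mm diameter, 110 mm tall, on the table beside the stand; origin: centre of its underside, z up
- screwdriver: bystander: screwdriver 180 mm long, lying across on the table beyond the stand; origin: middle of its length on the table, x along the shaft

How it is judged:
By the outcome, as a careful person would: the job done as asked, in the order asked, and still so for the second after the job is handed in, with the robot touching nothing.
It also fails if it takes over 48 s, if anything falls off the work surface, if the arm or the gripper's body presses on something with over 40 N, if the wrist force passes 120 N, or if a joint passes its speed limit or range.

## Working session

There is one attempt and no reset: what is moved stays moved. The work goes in short steps, Python scripts to look and compute and a shell command to move; the robot and the scene stay as the last step left them, time stands still between calls to the robot, and variables do not carry over. Pictures are saved under pics/ and viewed, at most 10 in all, crops included, and the job is handed in when it is done.

```bash
mkdir -p pics
cat > h.py <<'E'
from station import status, optics, order, arm
import numpy as np, cv2
def grab(n,f=None):
    d=optics.grab_frame(n)
    if f: cv2.imwrite('pics/'+f,d['color'][:,:,::-1])
    return d
def ray(d,u,v,z):
    M=np.array(d['cam_to_world']);r=M[:3,:3]@np.linalg.inv(d['mtx'])@[u,v,1];o=M[:3,3]
    return o+r*(z-o[2])/r[2]
def proj(d,p):
    M=np.linalg.inv(d['cam_to_world']);c=M[:3,:3]@np.array(p)+M[:3,3];c=np.array(d['mtx'])@c
    return c[:2]/c[2]
E
python3 - <<'E'
from h import *
a=grab('top','top0.png');b=grab('scene','scene0.png')
import pickle;pickle.dump((a,b),open('f0.pkl','wb'))
s=status.get_state();print(s['eef_pos'],s['ee_rot'],s['t'],arm.tip_reach,s['force'])
for d in(a,b):print(np.array(d['cam_to_world']).round(3).tolist(),d['mtx'][0])
E
```

```text
[ 0.22097995 -0.6373748   0.23973401] [ 3.14015194e+00 -1.39957025e-04 -2.80792748e+00] 0.1 0.014 [-0.24626174 -0.404728    0.17055299]
[[0.013, -0.991, 0.131, 0.432], [-1.0, -0.013, -0.003, 0.016], [0.005, -0.131, -0.991, 1.279], [0.0, 0.0, 0.0, 1.0]] [392.76451923   0.         317.56135886]
[[0.881, 0.315, -0.352, 1.097], [0.472, -0.598, 0.647, -0.932], [-0.006, -0.737, -0.676, 1.022], [0.0, 0.0, 0.0, 1.0]] [513.11295366   0.         324.66464435]
```

View pics/top0.png

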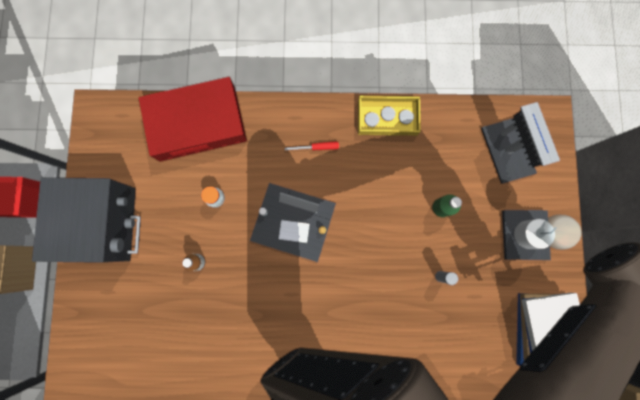

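View pics/scene0.png

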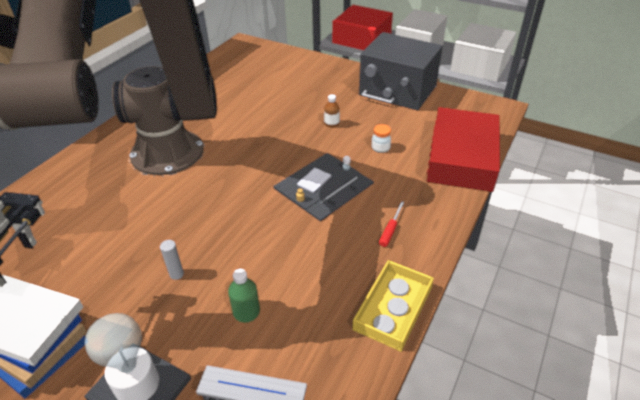

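Top view: stand centred near (293,222), carrier (295,231), vial (263,211), brass weight (322,231). The stop is at about (298,205), and the nearby bottles are well clear of it.

Run:
```python
from h import *
import pickle;a,b=pickle.load(open('f0.pkl','rb'))
I=a['color'].astype(int)
def best(m,roi):
    M=np.zeros(m.shape,np.uint8);x0,y0,x1,y1=roi;M[y0:y1,x0:x1]=m[y0:y1,x0:x1]
    c=max(cv2.findContours(M,0,1)[0],key=cv2.contourArea);return c
roi=(245,175,345,268)
sat=I.max(2)-I.min(2)
c=best((sat<30).astype(np.uint8),roi)
box=cv2.boxPoints(cv2.minAreaRect(cv2.convexHull(c)));P=np.array([ray(a,*p,.008) for p in box])
print('stand',box.round(1).tolist(),P.round(4).tolist(),P.mean(0),[np.linalg.norm(P[i]-P[i-1]) for i in range(4)])
c=best((I.min(2)>150).astype(np.uint8),(270,212,318,250))
box=cv2.boxPoints(cv2.minAreaRect(c));P=np.array([ray(a,*p,.018) for p in box])
print('car',box.round(1).tolist(),P.round(4).tolist(),P.mean(0),[np.linalg.norm(P[i]-P[i-1]) for i in range(4)])
```

```text
stand [[249.1999969482422, 240.89999389648438], [267.29998779296875, 181.89999389648438], [335.1000061035156, 202.8000030517578], [317.0, 261.79998779296875]] [[0.4671, 0.2306, 0.008], [0.6604, 0.178, 0.008], [0.5943, -0.0451, 0.008], [0.4034, 0.0116, 0.008]] [0.53128166 0.09377139 0.008     ] [np.float64(0.22807962504477375), np.float64(0.20034676554630182), np.float64(0.2326857603723132), np.float64(0.19907617621296578)]
car [[279.1000061035156, 239.10000610351562], [281.6000061035156, 219.60000610351562], [309.3999938964844, 223.0], [306.8999938964844, 242.60000610351562]] [[0.4736, 0.1336, 0.018], [0.5364, 0.1273, 0.018], [0.5263, 0.0377, 0.018], [0.4637, 0.0446, 0.018]] [0.50000903 0.0858125  0.018     ] [np.float64(0.089592158621253), np.float64(0.06307533247724648), np.float64(0.09018216471529263), np.float64(0.06301875769159994)]
```

```bash
python3 -m jog '[[-0.1,[-532,590,0],0.616],[-0.1,[-532,590,0],0.616],[-0.1,[-532,590,0],0.616],[-0.1,[-532,590,0],0.616],[-0.1,[-532,590,0],0.616],[-0.1,[-532,590,0],0.616],[-0.1,[-532,590,0],0.616],[-0.1,[-532,590,0],0.616],[-0.1,[-532,590,0],0.616],[-0.1,[-532,590,0],0.616],[-0.1,[-532,590,0],0.616],[-0.1,[-532,590,0],0.616],[-0.1,[-532,590,0],0.616],[-0.1,[-532,590,0],0.616],[-0.1,[-532,590,0],0.616],[-0.1,[-532,590,0],0.616],[-0.1,[-532,590,0],0.616]]'
python3 - <<'E'
from h import *
d=grab('wrist','w1.png');import pickle;pickle.dump(d,open('f1.pkl','wb'))
s=status.get_state();print(s['eef_pos'],s['ee_rot'],s['t'],s['width'],np.array(d['cam_to_world']).round(3).tolist())
E
```

```text
t: 2.22
eef_pos: [0.5302, 0.0931, 0.2409]
ee_rot: [3.141, 0.0, 2.858]
force: [0.5, 0.0, -0.4]
width: 0.0394
gripper_force: 0.0
[0.53029828 0.09320465 0.24086842] [3.14116703e+00 3.23812450e-04 2.85821666e+00] 2.275 0.03991954951861216 [[0.279, 0.929, 0.243, 0.465], [0.96, -0.27, -0.071, 0.111], [-0.0, 0.253, -0.968, 0.386], [0.0, 0.0, 0.0, 1.0]]
```

View pics/w1.png

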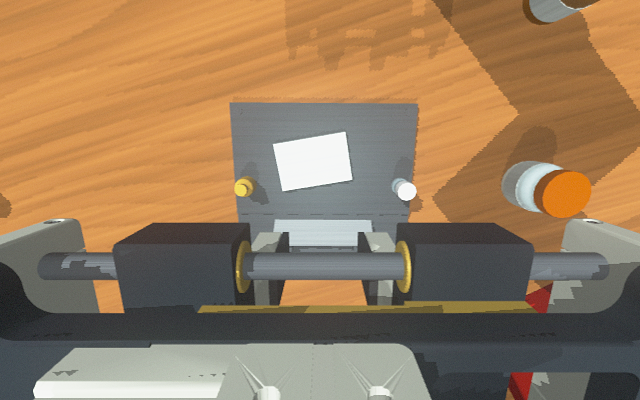

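Wrist view: stand's near-robot edge runs (231,103)–(417,103), the carrier is centred at (313,161), the stop is at (322,232), the weight at (243,187) and the vial at (403,188).

Run:
```python
from h import *
import pickle;d=pickle.load(open('f1.pkl','rb'));I=d['color'].astype(int)
sat=I.max(2)-I.min(2)
m=(sat<40)
cols=np.arange(245,405,5);rows=[np.argmax(m[85:130,c])+85-.5 for c in cols]
P=np.array([ray(d,c,r,.008) for c,r in zip(cols,rows)])
k=np.polyfit(P[:,1],P[:,0],1);yaw=np.arctan(-k[0]);print('edge yaw',np.degrees(yaw),np.degrees(np.arctan2(-k[0],1)))
L=[];R=[]
for r in range(108,165,4):
    x=np.where(m[r,215:440])[0]+215
    L.append(ray(d,x.min()-.5,r,.008));R.append(ray(d,x.max()+.5,r,.008))
L=np.array(L);R=np.array(R)
yaw=-np.arctan(k[0]);ex=np.array([np.cos(yaw),np.sin(yaw)]);ey=np.array([-ex[1],ex[0]])
print('yaw L,R',[np.degrees(np.arctan(np.polyfit(q[:,0],q[:,1],1)[0])) for q in(L,R)])
x0=np.median(P[:,:2]@ex)+.1;yl=np.median(L[:,:2]@ey);yr=np.median(R[:,:2]@ey);print('width',yr-yl)
C=x0*ex+(yl+yr)/2*ey;print('stand C',C,np.degrees(yaw))
w=np.zeros(m.shape,np.uint8);w[120:200,265:360]=(I.min(2)>200)[120:200,265:360]
c=max(cv2.findContours(w,0,1)[0],key=cv2.contourArea);box=cv2.boxPoints(cv2.minAreaRect(c))
q=cv2.approxPolyDP(cv2.convexHull(c),6,True)[:,0];print(q.tolist())
Q=np.array([ray(d,*p,.018)[:2] for p in q]);S=(Q-C)@np.array([ex,ey]).T
print(S.round(4).tolist(),S.mean(0),[np.linalg.norm(S[i]-S[i-1]).round(4) for i in range(len(S))])
t=status.get_state()['eef_pos'][:2];print('tcp in stand',(t-C)@np.array([ex,ey]).T)
```

```text
edge yaw -16.473477586605753 -16.473477586605753
yaw L,R [np.float64(-16.646782289295555), np.float64(-16.41095250363891)]
width 0.2316591083846512
stand C [0.53320234 0.09151971] -16.473477586605753
[[345, 132], [351, 179], [282, 190], [273, 144]]
[[-0.0652, 0.0268], [-0.007, 0.0358], [0.0078, -0.0527], [-0.0504, -0.0621]] [-0.02869746 -0.01304048] [np.float64(0.0901), np.float64(0.0589), np.float64(0.0897), np.float64(0.0589)]
tcp in stand [-0.00326265  0.00079227]
```

```bash
python3 -m jog '[[-0.1,[78,-14,60],0],[-0.1,[78,-14,60],0],[-0.1,[78,-14,120],0],[-0.1,[78,-14,180],0],[-0.1,[78,-14,204],0],[-0.1,[78,-14,204],0],[-0.1,[78,-14,204],0]]'
python3 -m jog '[[-0.1,[0,0,2],0],[-0.1,[0,0,4],0],[-0.1,[0,0,6],0],[-0.1,[0,0,8],0],[-0.1,[0,0,8],0]]'
python3 - <<'E'
from h import *
d=grab('wrist','w2.png');s=status.get_state();print(s['eef_pos'],s['force'],s['t'])
E
```

```text
t: 3.15
eef_pos: [0.4525, 0.1026, 0.0377]
ee_rot: [3.14, 0.001, 2.859]
force: [0.2, 0.1, 0.2]
width: 0.0391
gripper_force: 0.0
t: 3.78
eef_pos: [0.4515, 0.1022, 0.0284]
ee_rot: [-3.141, -0.0, 2.859]
force: [-0.0, 0.4, -0.4]
width: 0.0391
gripper_force: 0.0
[0.45156771 0.10222679 0.02843788] [ 0.73839192 -0.55420987 -0.4358361 ] 3.825
```

View pics/w2.png

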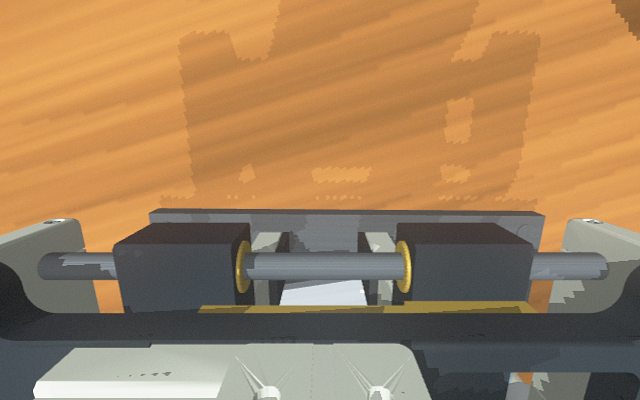

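The tip is about 3.4 mm above the bed, just behind the carrier. I'll lower it 2 mm, then push to square the carrier up just short of the stop.

```bash
python3 -m jog '[[-0.1,[0,0,2],0],[-0.1,[-8,0,2],0],[-0.1,[-16,0,2],0],[-0.1,[-24,0,2],0],[-0.1,[-31,0,2],0],[-0.1,[-38,0,2],0],[-0.1,[-45,0,2],0],[-0.1,[-52,0,2],0],[-0.1,[-52,0,2],0]]'
python3 - <<'E'
from h import *
s=status.get_state();print(s['eef_pos'],s['force'])
d=grab('scene');cv2.imwrite('pics/s2.png',cv2.resize(d['color'][130:240,240:420,::-1],None,fx=4,fy=4,interpolation=2))
E
```

```text
t: 4.95
eef_pos: [0.5023, 0.0878, 0.0265]
ee_rot: [3.141, 0.0, 2.859]
force: [0.6, 0.5, 0.1]
width: 0.0396
gripper_force: 0.0
[0.50227069 0.08775521 0.02652798] [0.61530062 0.50448423 0.08245285]
```

View pics/s2.png

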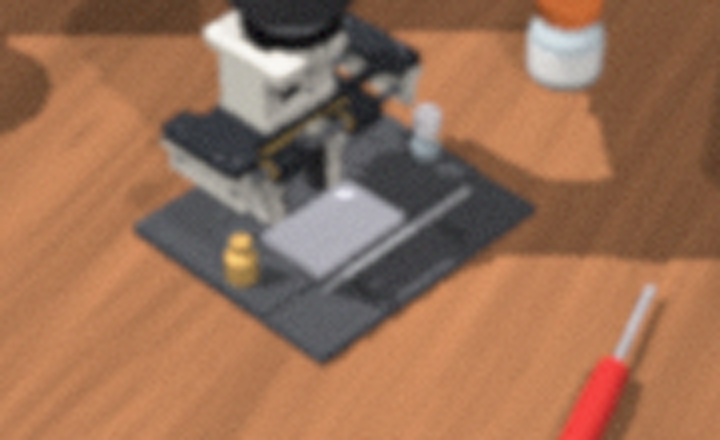

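The carrier (centre near (335,230) in the crop) is square with the stop and within its width. Now I'll push it up the slope.

```bash
python3 -m jog '[[-0.1,[-6,0,0],0],[-0.1,[-12,0,0],0],[-0.1,[-18,0,0],0],[-0.1,[-24,0,0],0],[-0.1,[-30,0,0],0],[-0.1,[-30,0,0],0]]'
python3 -m jog '[[-0.1,[-6,0,0],0],[-0.1,[-12,0,0],0],[-0.1,[-17,0,0],0],[-0.1,[-22,0,0],0],[-0.1,[-26,0,0],0],[-0.1,[-26,0,0],0],[-0.1,[-26,0,0],0]]'
python3 - <<'E'
from h import *
s=status.get_state();print(s['eef_pos'],s['force'])
d=grab('scene');cv2.imwrite('pics/s3.png',cv2.resize(d['color'][130:240,240:420,::-1],None,fx=4,fy=4,interpolation=2))
E
```

```text
t: 5.75
eef_pos: [0.5312, 0.0794, 0.0266]
ee_rot: [3.141, 0.001, 2.859]
force: [0.0, -1.3, 0.2]
width: 0.0395
gripper_force: 0.0
t: 6.62
eef_pos: [0.5554, 0.0722, 0.0266]
ee_rot: [3.141, 0.0, 2.859]
force: [-1.4, 0.1, 0.4]
width: 0.0393
gripper_force: 0.0
[0.55542394 0.0722158  0.02660221] [-1.38311974  0.07666476  0.44933492]
```

View pics/s3.png

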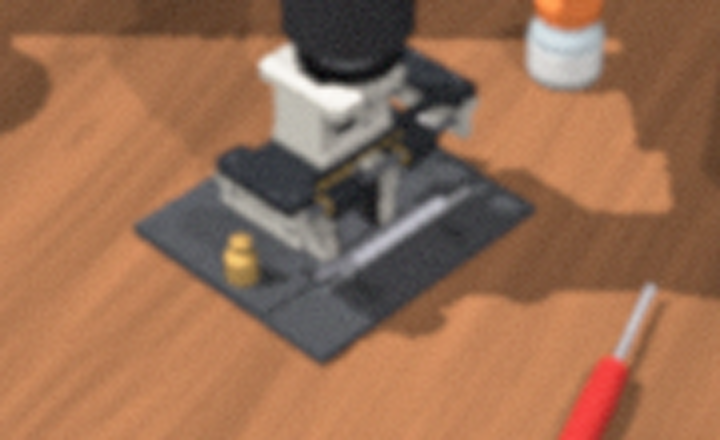

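The carrier looks to be standing against the stop (strip (320,275)–(455,190)). I'll push a few mm more to drop the foot, then back off and check.

```bash
python3 -m jog '[[-0.1,[-2,0,0],0],[-0.1,[-4,0,0],0],[-0.1,[-5,0,0],0],[-0.1,[-5,0,0],0]]'
python3 -m jog '[[-0.1,[4,0,0],0],[-0.1,[10,0,0],0],[-0.1,[20,0,0],0],[-0.1,[40,0,0],0],[-0.1,[60,0,-10],0],[-0.1,[80,0,-60],0],[-0.1,[80,0,-120],0],[-0.1,[80,0,-120],0],[-0.1,[80,0,-120],0]]'
python3 - <<'E'
from h import *
d=grab('wrist','w4.png');s=status.get_state();print(s['eef_pos'],s['force'])
import pickle
e=grab('scene');pickle.dump((d,e),open('f4.pkl','wb'))
a=cv2.resize(e['color'][150:230,260:390,::-1],(640,394),interpolation=2)
cv2.imwrite('pics/c4.png',cv2.resize(np.vstack([a,d['color'][100:300,:,::-1]]),None,fx=.98,fy=.98))
E
```

```text
t: 7.18
eef_pos: [0.5601, 0.0707, 0.0265]
ee_rot: [-3.141, -0.0, 2.859]
force: [-0.7, 0.6, -0.1]
width: 0.0395
gripper_force: 0.3
t: 8.3
eef_pos: [0.4827, 0.0932, 0.1467]
ee_rot: [3.141, 0.0, 2.859]
force: [0.4, -0.5, 0.5]
width: 0.0392
gripper_force: 0.0
[0.48242705 0.09289839 0.14597347] [-0.68684479 -0.62358453 -0.69759623]
```

View pics/c4.png

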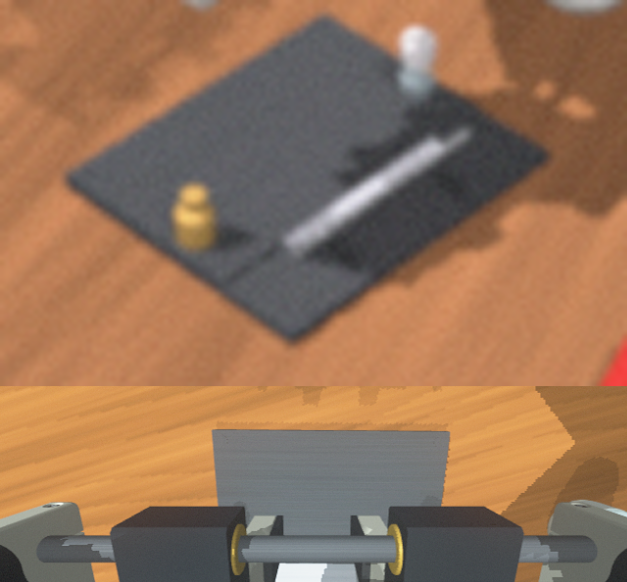

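The scene crop shows the carrier leaning on the stop from (290,240) to (440,145), with the bystanders untouched. Next I'll go over and behind the stop.

```bash
python3 -m jog '[[-0.1,[-60,0,0],0],[-0.1,[-120,0,0],0],[-0.1,[-156,0,0],0],[-0.1,[-156,0,0],0],[-0.1,[-156,0,0],0],[-0.1,[-156,0,40],0],[-0.1,[-156,0,75],0],[-0.1,[-156,0,87],0],[-0.1,[-156,0,87],0],[-0.1,[-156,0,87],0]]'
python3 -m jog '[[-0.1,[5,0,0],0],[-0.1,[10,0,0],0],[-0.1,[15,0,0],0],[-0.1,[20,0,0],0],[-0.1,[25,0,0],0],[-0.1,[25,0,0],0]]'
python3 - <<'E'
from h import *
s=status.get_state();p=s['eef_pos'];y=np.radians(-16.47);print(p,s['force'],'front',(p[0]-.5332)*np.cos(y)+(p[1]-.0915)*np.sin(y)-.0095)
e=grab('scene');cv2.imwrite('pics/c5.png',cv2.resize(e['color'][130:240,240:420,::-1],None,fx=4,fy=4,interpolation=2))
E
```

```text
t: 9.65
eef_pos: [0.634, 0.0501, 0.0611]
ee_rot: [3.141, 0.002, 2.86]
force: [0.5, 0.3, 0.3]
width: 0.0393
gripper_force: 0.0
t: 10.4
eef_pos: [0.6088, 0.0567, 0.0596]
ee_rot: [-3.142, -0.0, 2.86]
force: [0.0, -0.0, 0.8]
width: 0.0395
gripper_force: 0.2
[0.60875569 0.05674069 0.05959327] [ 0.0162871  -0.03661769  0.78433409] front 0.0728102368899427
```

View pics/c5.png

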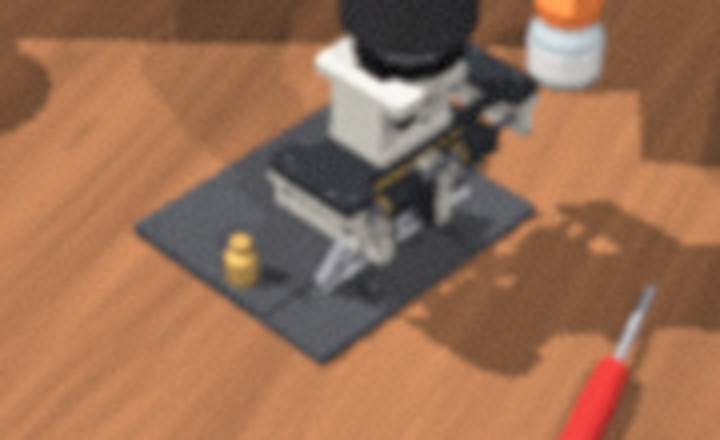

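The fingers are behind the carrier, which has started to rise (its edge is near (335,260)). I'll keep pushing.

```bash
python3 -m jog '[[-0.1,[5,0,0],0],[-0.1,[10,0,0],0],[-0.1,[15,0,0],0],[-0.1,[20,0,0],0],[-0.1,[25,0,0],0],[-0.1,[30,0,0],0],[-0.1,[35,0,0],0],[-0.1,[40,0,0],0],[-0.1,[45,0,0],0],[-0.1,[45,0,0],0],[-0.1,[45,0,0],0],[-0.1,[45,0,0],0]]'
python3 - <<'E'
from h import *
s=status.get_state();p=s['eef_pos'];y=np.radians(-16.47);print(p,s['force'],'front',(p[0]-.5332)*np.cos(y)+(p[1]-.0915)*np.sin(y)-.0095)
e=grab('scene');cv2.imwrite('pics/c6.png',cv2.resize(e['color'][130:240,240:420,::-1],None,fx=4,fy=4,interpolation=2))
E
```

```text
t: 11.95
eef_pos: [0.5661, 0.0691, 0.0596]
ee_rot: [3.142, 0.0, 2.859]
force: [0.7, 0.7, 0.0]
width: 0.0395
gripper_force: 0.0
[0.56611153 0.06912722 0.05955966] [0.65681862 0.69801381 0.00594856] front 0.02840409716635523
```

View pics/c6.png

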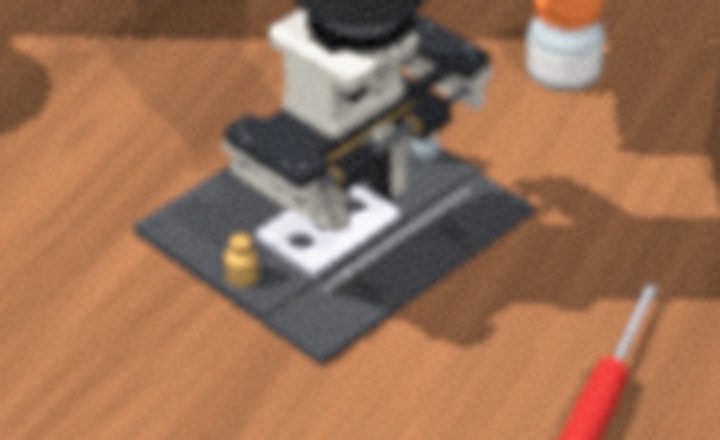

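The carrier has fallen over, with its pockets up at (300,240) and (350,205). I'll raise the fingers and check.

```bash
python3 -m jog '[[-0.1,[0,0,-40],0],[-0.1,[0,0,-100],0],[-0.1,[0,0,-150],0],[-0.1,[60,0,-180],0],[-0.1,[100,0,-180],0],[-0.1,[100,0,-180],0],[-0.1,[100,0,-180],0],[-0.1,[100,0,-180],0]]'
python3 - <<'E'
from h import *
e=grab('scene');d=grab('wrist')
a=cv2.resize(e['color'][150:230,260:390,::-1],(480,295),interpolation=2)
cv2.imwrite('pics/c7.png',np.vstack([a,cv2.resize(d['color'][:,:,::-1],(480,300))]))
E
```

```text
t: 13.0
eef_pos: [0.4706, 0.0969, 0.2392]
ee_rot: [-3.141, -0.0, 2.859]
force: [0.8, -0.3, -0.4]
width: 0.0392
gripper_force: 0.0
```

View pics/c7.png

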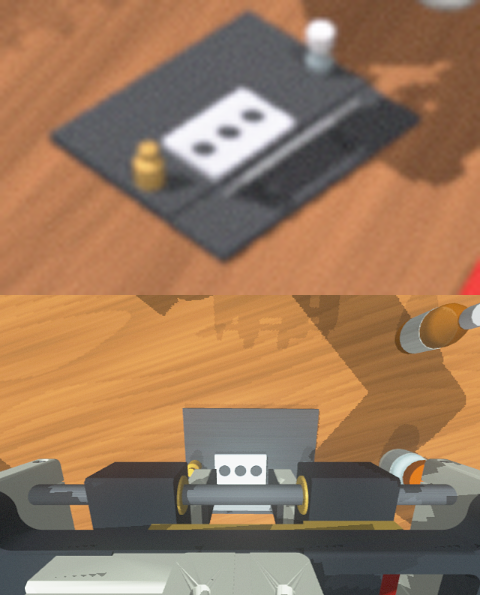

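The carrier lies flat with its three pockets up (centre (228,130) in the crop), and the vial and weight are still standing.

```bash
python3 -c "
from station import order;print(order.job_done())"
```

```text
the job is handed in; nothing more can be done
None
```

The carrier was tipped up against the stop, pushed over from behind, and now lies flat on the bed with its three pockets up; the vial and weight are still standing, nothing else was seen to move, and the job was handed in at about 13 s.

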